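# Hang a wet colour sample to dry and wind the drying timer

### The arm

A 6-joint arm with a two-finger parallel gripper is mounted at the origin on the work surface. World frame = base frame: x ahead of the robot, y to its left, z up, the work surface at z = 0. Lengths are in m, angles in rad, forces in N, time in s.
With the tool pointing down it reaches from about 0.425 to 0.95 m from the base axis. Payload 3.5 kg.
Tool frame: the origin (TCP) lies between the finger pads; the fingertips stand 19 mm ahead of it and the grasp point (between the pads) is the TCP; z points along the fingers, y is the line along which they close (so a half turn about z gives the same grasp; the last joint's range is limited). The gripper opens to 85 mm and grips with 20 to 120 N. Pads are 22 mm wide; open, the fingers measure 114 mm over their backs; the gripper's body (76 mm by 85 mm) begins 54 mm behind the grasp point. The pads swing forward as they close: fully open they stand 13 mm farther back than shut.
Start: joints at [1.086, 0.286, 1.577, -0, 1.279, -0.15], TCP at [0.222, 0.638, 0.25] pointing down, gripper open.
Joint ranges: [-2.77, 2.77], [-0.9, 2.22], [0.21, 2.48], [-1.53, 4.67], [0.24, 2.81], [-2.84, 2.84]. Speed limits (rad/s): [2.79, 2.79, 3.14, 3.14, 3.14, 3.14].

### API

Orientations are given as a unit quaternion [x, y, z, w].
In Python, from plant import monitor, eyes, ctrl gives the robot as it stands.
- The arm moves only by the shell command python3 -m handwheel 'ROWS' [FORCE]. ROWS is JSON, a list of rows, each a list of 7 numbers: the shift along the tool's x, y, z in units of 40 cm (1.0 is 40 cm), then the turn, a rotation vector about the tool's x, y, z in units of pi rad (1.0 is pi rad), then the opening, from -1 (shut) to 1 (fully open). A call has 1 to 12 rows; each row is the pose to reach, as a shift and turn from the pose commanded when the call began, along the tool's axes at that moment, turning the shorter way round; what a row does not reach only later rows make up. A row lasts 1/8 s, in which the tool goes at most 62.5 mm and 10.7 degrees, less where a joint would pass 70% of its speed; a pose out of reach is approached as far as the arm can. A call with a number of a shift or a turn outside -1 to 1 is refused whole. A call with a gripper value outside its range is refused whole. The fingers move at their own pace and stop on an object; FORCE is the grip in N (left out, the last holds). Time passes only in rows, so rows that repeat a pose let the fingers close. It gives the time, the measured TCP pose, the force, the opening and the grip force at its end, in the units of the state.
- monitor.get_state(): the state, without advancing time (a new reading comes with each control period).
- eyes.read_camera(name): name is "side" or "top" or "wrist"; returns the picture (420x560x3 uint8, red, green, blue); there is no depth.
- eyes.camera_params(name): a dict with "K" (3x3 intrinsics, pixels), "R" (3x3) and "t" (3): a world point X has camera coordinates R X + t. Camera axes: x right, y down, z forward; pixel columns grow to the right and rows downward; lengths in m; the calibration is good to about 2 mm. A picture is of the moment at which its call begins: read the wrist's pose just before it. camera_params takes no time and is no camera call; for the wrist camera it gives the pose at the moment of the call.
- ctrl.sign_off(): hands the job in; it is judged then, once.
The state is a dict: "time": time; "qpos": joint angles; "dq": joint speeds; "joint_efforts": joint torques, N m; "eef_pos": TCP position; "tcp_rot": TCP orientation; "contact_force": force on the tool from outside, world axes, zero at the start; "wrist_torque": the same for the moment, N m; "opening": opening from 0.0 (shut) to 1.0 (fully open); "finger_force": force on a finger pad.
Only numpy, scipy, OpenCV 4.12 (cv2) and the standard library are available. Lean on these libraries where they do the work, as an engineer would, in place of code of your own. Each camera call takes 0.05 s, during which the arm holds its last target. There are 200 camera calls.

### The job

Hang the freshly painted red sample by its eye on the peg of the empty drying stand, without the robot touching the wet red blade, and let go so that it hangs freely. Then wind the bench timer: turn its key clockwise (it takes several part turns) until the red pointer stands within the green sector, and let go. Do not knock the dry blue sample or shift the other things on the bench.

Things in the scene. Friction and masses are not known exactly. Their poses are not given: they have to be found in the camera images.
- sample: Paddle-shaped colour sample, 197 mm long, 6 mm thick, 95 g, flat on a wooden block. Its x runs along it from blade to eye, z up out of the painted face; origin on the underside below the blade's centre. White tongue 30 mm wide from x = 42 to 115 mm, then a white ring (eye), 44 mm outside, hole 24 mm. Centre of mass near x = 30 mm.
- paint: The wet red blade of the sample, 84 mm (x) by 90 mm (y), 6 mm thick, rigidly part of the sample; same origin and axes as sample. Not to be touched by the robot.
- sample_eye (a point): Centre of the hole in the sample's eye, 133 mm from the sample's origin along its x, at mid thickness. Axes as the sample's.
- sample_grip (a point): Good place to grip the white tongue across its 30 mm width: on its midline at mid thickness, 85 mm from the sample's origin along x, 48 mm short of the eye's centre. The tongue overhangs the block; below it are 35 mm of free space.
- block: Fixed wooden block under the sample's blade, 100 (along the sample) by 70 mm, 35 mm high; origin under its centre. Same yaw as the sample at the start.
- stand: Empty drying stand, fixed: a dark foot 130 by 100 mm, 14 mm high, reaching 30 mm in front (-x) of the post and 100 mm behind; a round aluminium post 16 mm thick and 240 mm high. Origin at the bench under the post's axis; its x points away from the peg.
- stand_peg: Brass peg of the empty stand, a round bar 10 mm thick. Origin on the post's axis 215 mm above the bench; z runs along the peg to its tip, rising at 45 degrees towards the stand's -x (towards the robot); y is level, x points up and away from the robot. The tip ends at z = 60 mm; the first 11 mm are inside the post.
- stand_dry: The other drying stand, alike, with a dry blue sample hanging on its peg. Origin at the bench under its post. Do not use.
- dry_sample (a joint): Swing of the dry blue sample about its peg; 0 hanging still, positive with its lower end swung towards the robot (rad).
- timer: Fixed round bench timer, black, 124 mm across at the bench, 110 mm across at its flat white dial 40 mm above the bench. Origin under its centre; the dial's zero is at its +x. The green sector is 3.3 to 3.9 rad clockwise (from above) of the +x direction.
- timer_key (a joint): Angle of the key (rad), growing clockwise seen from above; 0 to 4.7. A light spring pulls it back but friction holds it where it is left. At value q the key's bar and its red pointer lie at the timer's yaw minus q. The pointer is in the green sector from 3.3 to 3.9, its middle at 3.6.
- timer_axis (a point): Point on the key's axis (upright) at a good height to grip, 72 mm above the bench. The key is a steel bar 60 mm long, 12 mm thick, from 48 to 90 mm above the bench, gripped across its thickness; below it a hub 24 mm across reaches up to 49 mm.
- key_pointer (a point): Tip of the key's red pointer, 48 mm from the key's axis, 51 mm above the bench.
- tape: Yellow roll of masking tape lying flat, 80 mm across, 24 mm high; origin under its centre. Bystander.
- spreader: Spatula lying flat on the bench, 190 mm long, roughly along x; origin under its middle. Bystander.
- tin: Closed red paint tin, 90 mm across, 120 mm high; origin under its centre. Bystander.
- cup: Open white mixing cup, 84 mm across, 110 mm high; origin under its centre. Bystander.
- bottle: Grey bottle with orange cap, 64 mm across, 170 mm high; origin under its centre. Bystander.
- jar: Amber jar with steel lid, 80 mm across, 100 mm high; origin under its centre. Bystander.
Not all that is in view belongs to the job. Leave any purple or yellow look-alike of the sample alone.

How it is judged:
On the way, in this order (a step that is already met when the one before it is completed fails the run):
1. the sample hangs by its eye on the empty stand's peg, let go (z of sample_eye in the frame of stand_peg between -0.005 and 0.048 m and x of sample_eye in the frame of stand_peg between -0.013 and 0.013 m and y of sample_eye in the frame of stand_peg between -0.013 and 0.013 m and angle between sample's own x axis and vertical below 0.35 rad and contact force between the fingers and sample below 0.1 N), for 0.2 s.
2. the timer is wound until the pointer stands in the green sector (value of joint timer_key between 3.3 and 3.9 rad), for 0.2 s.
At the end, for the whole second after the job is handed in: The sample hangs still on the empty stand, let go: peg through its eye (centre within 13 mm of the peg's axis in x and y, -5 to 48 mm along it), length within 0.35 rad of upright, slower than 0.05 m/s; the timer key stands released between 3.3 and 3.9 rad (all of step 1 and all of step 2 and linear speed of sample below 0.05 m/s and contact force between the fingers and timer below 0.1 N); the robot touches nothing.
It fails at once if the robot touches the wet red blade (contact force between any of the fingers, the arm and paint above 0.5 N).
It fails at once if the dry sample is knocked (swings more than 0.5 rad) (value of joint dry_sample above 0.5 rad).
It fails at once if another thing on the bench is shifted by more than 40 mm (distance of any of tape, spreader, tin, cup, bottle, jar from where it was at the start of the episode above 0.04 m).
It also fails if it takes over 72 s, if anything falls off the work surface, if the arm or the gripper's body presses on something with over 40 N, if the wrist force passes 120 N, or if a joint passes its speed limit or range.

## Working session

There is one attempt and no reset: what is moved stays moved. The work goes in short steps, Python scripts to look and compute and a shell command to move; the robot and the scene stay as the last step left them, time stands still between calls to the robot, and variables do not carry over. Pictures are saved under pics/ and viewed, at most 10 in all, crops included, and the job is handed in when it is done.

```bash
ls; mkdir -p pics; python3 - <<'E'
from plant import monitor, eyes, ctrl
import cv2,numpy as np
for n in ("top","side"):
    im=eyes.read_camera(n); p=eyes.camera_params(n)
    np.savez(f"{n}.npz",im=im,**p)
    cv2.imwrite(f"pics/{n}0.png",im[:,:,::-1])
    print(n,np.round(p["K"],1).tolist(),np.round(p["R"],3).tolist(),np.round(p["t"],3).tolist())
print(monitor.get_state())
E
```

```text
pics
top [[470.5, 0.0, 274.8], [0.0, 470.5, 207.8], [0.0, 0.0, 1.0]] [[-0.017, -1.0, -0.008], [-0.998, 0.018, -0.058], [0.058, 0.007, -0.998]] [0.001, 0.485, 1.325]
side [[392.3, 0.0, 277.3], [0.0, 392.3, 210.5], [0.0, 0.0, 1.0]] [[0.705, -0.709, 0.014], [-0.492, -0.503, -0.71], [0.511, 0.494, -0.704]] [-0.364, 0.347, 0.863]
{'time': 0.1, 'qpos': array([ 1.08603240e+00,  2.87062090e-01,  1.57804661e+00, -4.30456188e-06,
        1.27863834e+00, -1.49999525e-01]), 'dq': array([-7.39067184e-05, -3.20996042e-03, -3.84092634e-03, -8.41172830e-05,
        1.17676164e-04, -2.11315534e-04]), 'joint_efforts': array([ 1.04800627e-03, -4.07298446e+01, -2.93697971e+01, -1.30385879e-04,
        3.46155161e-03,  4.97551142e-06]), 'eef_pos': array([0.22147354, 0.63702968, 0.2490868 ]), 'tcp_rot': array([ 1.66601001e-01,  9.86023806e-01, -1.02404040e-03, -3.34214323e-04]), 'contact_force': array([ 0.20148288,  0.18234298, -0.82243226]), 'wrist_torque': array([-0.00511207,  0.02188384, -0.00276014]), 'finger_force': 0.0, 'opening': 1.00417489363592}
```

View pics/top0.png

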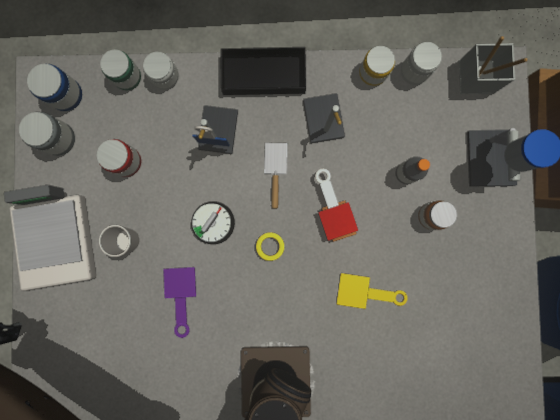

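View pics/side0.png

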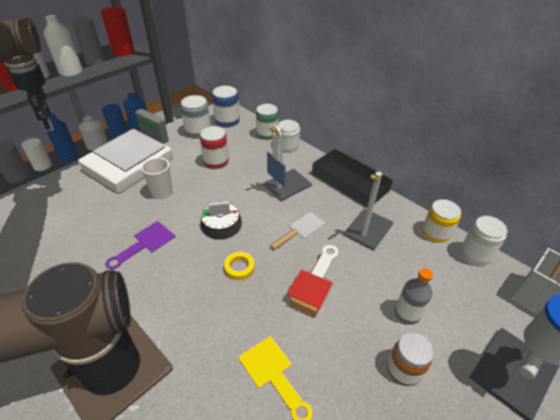

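The top view shows:
- **Red paddle:** blade at (338,222), eye at (322,176), lying on a wooden block.
- **Things it could be mistaken for:** the purple paddle (180,283), the yellow paddle (353,291), the red tin (115,156) and the hanging blue sample (210,140).
- **Choice of sample:** the red one at (338,222) fits the description.
- **Stands:** the empty one is at (325,118) and the dry one at (218,130).
- **Timer:** at (212,222).

Next is one close crop to check this.

```bash
cat > h.py <<'E'
import numpy as np,cv2
from scipy.spatial.transform import Rotation as Ro
def load(n):
    return dict(np.load(f"{n}.npz"))
def plane(p,uv,z):
    d=p["R"].T@np.linalg.solve(p["K"],[uv[0],uv[1],1.]); c=-p["R"].T@p["t"]
    return c+d*(z-c[2])/d[2]
def tri(ps,uvs):
    A=np.zeros((3,3));b=np.zeros(3)
    for p,uv in zip(ps,uvs):
        d=p["R"].T@np.linalg.solve(p["K"],[uv[0],uv[1],1.]); d/=np.linalg.norm(d); c=-p["R"].T@p["t"]
        M=np.eye(3)-np.outer(d,d);A+=M;b+=M@c
    return np.linalg.solve(A,b)
def proj(p,X):
    q=p["K"]@(p["R"]@np.asarray(X,float)+p["t"]);return q[:2]/q[2]
def red(im):
    h=cv2.cvtColor(im,cv2.COLOR_RGB2HSV); return (((h[...,0]<6)|(h[...,0]>174))&(h[...,1]>150)&(h[...,2]>90)).astype(np.uint8)
def go(pos,Rt,st):
    "rows units from state to target pose"
    R0=Ro.from_quat(st["tcp_rot"]); 
    return np.round(np.r_[R0.inv().apply(np.asarray(pos)-st["eef_pos"])/.4,(R0.inv()*Rt).as_rotvec()/np.pi],4)
E
python3 - <<'E'
from h import *
t=load("top");s=load("side")
c=lambda im,x,y,w,h,k:cv2.resize(im[y:y+h,x:x+w],None,fx=k,fy=k,interpolation=cv2.INTER_CUBIC)
a=c(t["im"],295,90,70,156,3.5)[:540];b=c(s["im"],285,160,120,160,3.4)[:540];d=c(t["im"],188,198,50,50,3)
e=c(s["im"],196,194,50,50,3)
H=546;o=np.zeros((H,800,3),np.uint8)
for im,x,y in((a,0,0),(b,245,0),(d,655,0),(e,655,150)):
    im=im[:, :800-x]; o[y:y+im.shape[0],x:x+im.shape[1]]=im
cv2.imwrite("pics/crop.png",o[:,:,::-1])
# red blade in top
m=red(t["im"]);n,l,st,ce=cv2.connectedComponentsWithStats(m)
for i in range(1,n):
    if st[i,4]>150:
        r=cv2.minAreaRect(np.argwhere(l==i)[:,::-1].astype(np.float32));print(ce[i],st[i],r,plane(t,ce[i],.041))
# white eye/tongue
h=cv2.cvtColor(t["im"],cv2.COLOR_RGB2HSV);w=((h[...,1]<40)&(h[...,2]>180)).astype(np.uint8)
n,l,st,ce=cv2.connectedComponentsWithStats(w)
for i in range(1,n):
    if st[i,4]>80 : print("w",ce[i],st[i])
cv2.imwrite("w.png",w*255)
E
```

```text
[337.80855615 221.01604278] [319 203  39  37 935] ((337.70001220703125, 221.10000610351562), (29.725404739379883, 31.622774124145508), 71.56504821777344) [ 0.44315733 -0.18201341  0.041     ]
w [377.58333333  63.28030303] [368  59  24  10 132]
w [327.26488095 189.07440476] [316 169  22  39 336]
w [ 58.8008817  264.89052168] [  20  197   69   91 1361]
w [443.6441048  214.16157205] [432 203  24  24 458]
w [203.97359736 213.94719472] [193 205  26  21 303]
w [218.05651106 226.98034398] [203 208  27  33 407]
w [122.99253731 241.48507463] [118 234  12  16 134]
```

View pics/crop.png

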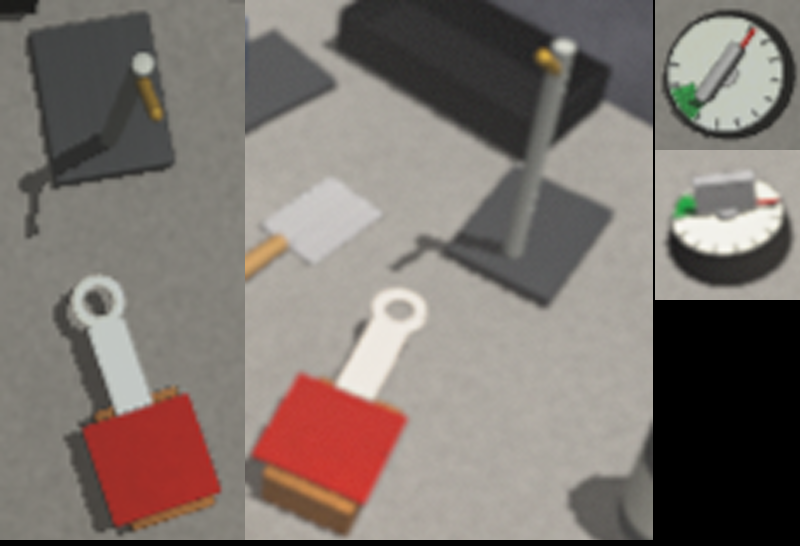

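The crop confirms the red blade on the wooden block. The eye is at top (322.7,175.7) and side (330.3,251.2). The empty stand's post top is at top (335.6,108) and side (378.8,173.8), with the peg tip at top (339.9,123.4) and side (372.6,176.5). The timer pointer points up and right, with the green sector at lower left.

```bash
python3 - <<'E'
from h import *
from plant import monitor
t=load("top");s=load("side")
b=plane(t,(337.8,221.0),.041)
ms=red(s["im"]);n,l,st,ce=cv2.connectedComponentsWithStats(ms)
i=[i for i in range(1,n) if st[i,4]>150 and abs(ce[i][0]-311)<20][0];print("blade top",b,"side",plane(s,ce[i],.041))
h=cv2.cvtColor(t["im"],cv2.COLOR_RGB2HSV)
e=plane(t,(322.7,175.7),.041);print("eye",e,"side",plane(s,(330.3,251.2),.041), np.linalg.norm((e-b)[:2]))
d=e-b;yaw=np.arctan2(d[1],d[0]);print("yaw",yaw)
print("post top",plane(t,(335.6,108),.24),plane(s,(378.8,173.8),.24),tri([t,s],[(335.6,108),(378.8,173.8)]))
print("post base",plane(t,(325,131),.014),plane(s,(364.7,235),.014))
print("tip",plane(t,(339.9,123.4),.2574),plane(s,(372.6,176.5),.2574),tri([t,s],[(339.9,123.4),(372.6,176.5)]))
cs=[plane(t,(295+u/3.5,90+v/3.5),.014) for u,v in((30,30),(147,12),(172,162),(52,185))]
for k in range(4): v=cs[k]-cs[k-1];print("foot edge",np.linalg.norm(v),np.arctan2(v[1],v[0]))
print(np.mean(cs,0))
# timer: dial white
w=((h[...,1]<50)&(h[...,2]>120)).astype(np.uint8);w[:,:185]=0;w[:,240:]=0;w[:195]=0;w[250:]=0
p=np.argwhere(w)[:,::-1].astype(np.float32);p=p[np.hypot(p[:,0]-212,p[:,1]-222)<24]
# dark body outline on bench
hull=cv2.convexHull(p);el=cv2.fitEllipse(hull);print("dial",el,plane(t,el[0],.04),"width m",el[1][0]/470.5*1.285)
c=plane(t,el[0],.04)
g=((h[...,0]>45)&(h[...,0]<80)&(h[...,1]>120)).astype(np.uint8);q=np.argwhere(g)[:,::-1];q=q[np.hypot(*(q-[212,222]).T)<30].mean(0);G=plane(t,q,.04)-c
r=np.argwhere(red(t["im"]))[:,::-1];r=r[np.hypot(*(r-[212,222]).T)<30];R=plane(t,r.mean(0),.051)-c
print("green",q,np.arctan2(G[1],G[0]),"red",r.mean(0),np.arctan2(R[1],R[0]), "yaw by green",np.arctan2(G[1],G[0])+3.6-2*np.pi)
print(go([*(b+(e-b)*85/133)[:2],.25],Ro.from_euler('x',np.pi)*Ro.from_euler('z',-(yaw+np.pi)),monitor.get_state()))
E
```

```text
blade top [ 0.44320237 -0.18199076  0.041     ] side [ 0.4428333  -0.18498466  0.041     ]
eye [ 0.57067697 -0.14297202  0.041     ] side [ 0.57171834 -0.145028    0.041     ] 0.13331255205954284
yaw 0.2970348090656921
post top [ 0.70802545 -0.15830543  0.24      ] [ 0.70857213 -0.16058872  0.24      ] [ 0.70903087 -0.15928124  0.23881559]
post base [ 0.70301558 -0.1551939   0.014     ] [ 0.70903486 -0.16447454  0.014     ]
tip [ 0.66639719 -0.16525902  0.2574    ] [ 0.66897125 -0.16583274  0.2574    ] [ 0.66677338 -0.16588679  0.25856769]
foot edge 0.13021938867240002 0.1179340177310511
foot edge 0.09758470941976716 -1.4353386042167957
foot edge 0.12650289082984384 -3.004084852262424
foot edge 0.10019408089041204 1.7431585203664528
[ 0.74170254 -0.15218102  0.014     ]
dial ((212.0, 222.0), (47.59578323364258, 47.59578323364258), 0.0) [0.44659864 0.16844335 0.04      ] width m 0.12999060883152116
green [198.08333333 230.85416667] 2.121700889159163 red [219.         209.83333333] -0.5723668498376127 yaw by green -0.5614844180204237
[-1.3681e+00 -1.6260e+00  7.0000e-04 -6.0000e-04 -3.0000e-04 -2.0110e-01]
```

```bash
python3 -m handwheel '[[-0.9,-0.84,0,0,0,-0.2,1],[-0.9,-0.84,0,0,0,-0.2,1],[-0.9,-0.84,0,0,0,-0.2,1],[-0.9,-0.84,0,0,0,-0.2,1],[-0.9,-0.84,0,0,0,-0.2,1],[-0.9,-0.84,0,0,0,-0.2,1],[-0.9,-0.84,0,0,0,-0.2,1],[-0.9,-0.84,0,0,0,-0.2,1],[-0.9,-0.84,0,0,0,-0.2,1],[-0.9,-0.84,0,0,0,-0.2,1]]' 60
cat > g.py <<'E'
import sys
from h import *
from plant import monitor
# x y z yaw(sample-like, tool x=-dir) pitch(deg, 0 down, 90 horizontal)
x,y,z,yaw,pt=map(float,sys.argv[1:6])
Rt=Ro.from_euler('x',np.pi)*Ro.from_euler('z',-(yaw+np.pi))*Ro.from_euler('y',-pt,degrees=True)
st=monitor.get_state();print(st["time"],np.round(st["eef_pos"],4),np.round(st["qpos"],2));print(go([x,y,z],Rt,st).tolist())
E
python3 g.py .5246 -.1573 .13 .297 0
```

```text
time: 1.35
eef_pos: [0.451, 0.2021, 0.2499]
tcp_rot: [-0.146, 0.989, 0.0, -0.001]
contact_force: [0.1, -0.1, -0.1]
opening: 0.998
finger_force: 0.0
1.35 [0.451  0.2021 0.2499] [ 0.22 -0.12  2.01  0.    1.25 -1.65]
[0.0828, -0.9135, 0.2993, 0.0002, -0.0003, -0.0013]
```

```bash
python3 -m handwheel '[[0.083,-0.9135,0.3,0,0,0,1],[0.083,-0.9135,0.3,0,0,0,1],[0.083,-0.9135,0.3,0,0,0,1],[0.083,-0.9135,0.3,0,0,0,1],[0.083,-0.9135,0.3,0,0,0,1],[0.083,-0.9135,0.3,0,0,0,1],[0.083,-0.9135,0.3,0,0,0,1],[0.083,-0.9135,0.3,0,0,0,1]]'
python3 - <<'E'
from h import *
from plant import eyes
p=eyes.camera_params("wrist");im=eyes.read_camera("wrist").copy()
for X in((.5246,-.1573,.041),(.571,-.143,.041),(.443,-.182,.041)):
    u=proj(p,X);print(u);cv2.circle(im,tuple(int(v) for v in u),3,(255,0,255),-1)
cv2.imwrite("pics/w1.png",im[:,:,::-1])
E
python3 g.py .5246 -.1573 .038 .297 0
```

```text
time: 2.35
eef_pos: [0.5254, -0.1562, 0.1298]
tcp_rot: [-0.147, 0.989, 0.001, -0.001]
contact_force: [-0.9, 0.2, 0.7]
opening: 1.002
finger_force: 0.0
[275.87883828 226.62263207]
[276.31436114 297.92870061]
[275.75288012  80.04748275]
2.4 [ 0.5254 -0.1556  0.1303] [-0.47  0.14  1.98  0.    1.02 -2.34]
[0.0032, -0.0036, 0.2307, 0.0003, -0.0001, -0.0005]
```

View pics/w1.png

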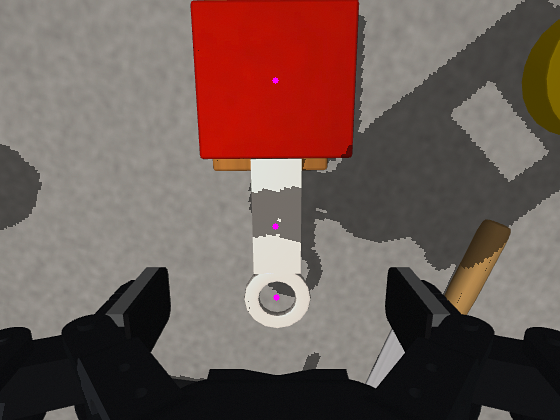

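The wrist view shows the predicted dots on the tongue at (276,227) and on the eye at (277,298). The grasp line is right, so I descend and grip.

```bash
python3 -m handwheel '[[0.003,-0.003,0.12,0,0,0,0.3],[0.003,-0.003,0.2,0,0,0,0.3],[0.003,-0.003,0.23,0,0,0,0.3],[0.003,-0.003,0.23,0,0,0,0.3],[0.003,-0.003,0.23,0,0,0,-0.6],[0.003,-0.003,0.23,0,0,0,-1],[0.003,-0.003,0.23,0,0,0,-1],[0.003,-0.003,0.23,0,0,0,-1],[0.003,-0.003,0.23,0,0,0,-1],[0.003,-0.003,0.23,0,0,0,-1]]' 80
python3 g.py .5 -.155 .17 .297 0
```

```text
time: 3.65
eef_pos: [0.5259, -0.1594, 0.0398]
tcp_rot: [-0.146, 0.989, -0.001, 0.001]
contact_force: [0.6, 1.9, 5.8]
opening: 0.323
finger_force: 78.7
3.65 [ 0.5259 -0.1594  0.0398] [-0.48  0.29  2.01  0.    0.84 -2.34]
[0.0578, 0.0287, -0.3257, -0.0006, 0.0008, -0.0012]
```

```bash
python3 g.py .49 -.165 .28 .14 45
```

```text
3.65 [ 0.5259 -0.1594  0.0398] [-0.48  0.29  2.01  0.    0.84 -2.34]
[0.0883, 0.0115, -0.6007, 0.0187, -0.2486, 0.0464]
```

```bash
python3 -m handwheel '[[0,0,-0.1,0,0,0,-1],[0,0,-0.2,0,0,0,-1],[0.03,0,-0.32,0,-0.04,0,-1],[0.06,0.01,-0.44,0.007,-0.09,0.017,-1],[0.088,0.0115,-0.55,0.012,-0.14,0.028,-1],[0.088,0.0115,-0.6,0.015,-0.2,0.037,-1],[0.088,0.0115,-0.6,0.0187,-0.2486,0.0464,-1],[0.088,0.0115,-0.6,0.0187,-0.2486,0.0464,-1],[0.088,0.0115,-0.6,0.0187,-0.2486,0.0464,-1]]'
cat > eye.py <<'E'
from h import *
from plant import eyes,monitor
import sys
st=monitor.get_state();p=eyes.camera_params("wrist");im=eyes.read_camera("wrist");cv2.imwrite("pics/"+sys.argv[1],im[:,:,::-1])
R0=Ro.from_quat(st["tcp_rot"]);c=-p["R"].T@p["t"]
print(st["time"],np.round(st["eef_pos"],4),np.round(st["qpos"],2),st["opening"],st["finger_force"])
def tool(uv,zt):
    d=R0.inv().apply(p["R"].T@np.linalg.solve(p["K"],[*uv,1.]));o=R0.inv().apply(c-st["eef_pos"]);return o+d*(zt-o[2])/d[2]
g=im.astype(int);w=((g.min(2)>50)&(g.max(2)-g.min(2)<40)).astype(np.uint8)
r=red(im);n,l,s,ce=cv2.connectedComponentsWithStats(r);i=1+np.argmax(s[1:,4])
rect=cv2.minAreaRect(np.argwhere(l==i)[:,::-1].astype(np.float32));print("blade px",rect,s[i])
print("blade tool",tool(rect[0],-.003), "eye guess px",proj(p,st["eef_pos"]+R0.apply([-.048,0,-.003])))
np.savez("wrist.npz",im=im,eef=st["eef_pos"],rot=st["tcp_rot"],**p)
E
python3 eye.py w2.png
```

```text
time: 4.78
eef_pos: [0.4934, -0.155, 0.2868]
tcp_rot: [-0.058, 0.926, 0.025, 0.372]
contact_force: [-0.2, -0.6, -0.8]
opening: 0.325
finger_force: 79.0
4.775 [ 0.4934 -0.155   0.2868] [-0.75 -0.4   2.28  0.77  0.88 -2.84] 0.3253064081361578 79.03542280197144
blade px ((284.0, 93.5), (187.0, 290.0), 90.0) [  139     0   291   188 50623]
blade tool [ 0.0729244   0.00181015 -0.003     ] eye guess px [278.36476872 406.51275747]
```

View pics/w2.png

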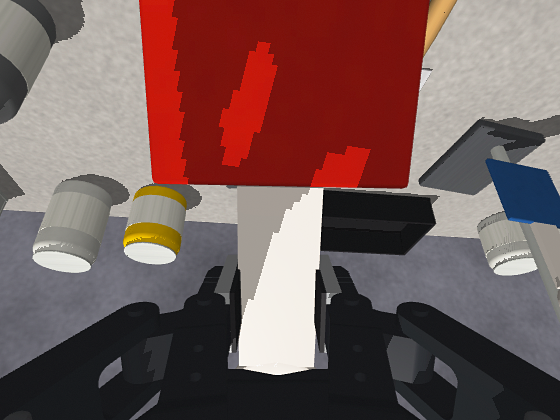

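The wrist view shows the tongue held centrally, with its edges at columns 237 to 322 and the blade square. Joint 6 is at its limit at this yaw and distance, so I will use yaw 0 and reach farther out.

```bash
python3 g.py .56 -.168 .30 .0 45;python3 g.py .6158 -.1677 .2418 .0 45
```

```text
4.825 [ 0.4937 -0.1551  0.2871] [-0.75 -0.4   2.28  0.77  0.88 -2.84]
[-0.1382, -0.0529, 0.0876, 0.0287, -0.0069, 0.0282]
4.825 [ 0.4937 -0.1551  0.2871] [-0.75 -0.4   2.28  0.77  0.88 -2.84]
[-0.1376, -0.0701, 0.2884, 0.0287, -0.0069, 0.0282]
```

```bash
python3 -m handwheel '[[-0.07,-0.03,0.04,0.029,-0.007,0.028,-1],[-0.138,-0.053,0.088,0.029,-0.007,0.028,-1],[-0.138,-0.053,0.088,0.029,-0.007,0.028,-1],[-0.138,-0.053,0.088,0.029,-0.007,0.028,-1]]'
python3 g.py .6158 -.1677 .2418 .0 45
```

```text
time: 5.32
eef_pos: [0.5599, -0.1676, 0.2993]
tcp_rot: [0.0, 0.924, 0.0, 0.383]
contact_force: [0.2, -0.5, -1.0]
opening: 0.329
finger_force: 79.1
5.325 [ 0.5599 -0.1676  0.2993] [-0.64 -0.26  2.17  0.72  0.7  -2.64]
[0.0028, -0.0003, 0.2005, 0.0001, 0.0001, -0.0001]
```

```bash
python3 -m handwheel '[[0.003,0,0.1,0,0,0,-1],[0.003,0,0.17,0,0,0,-1],[0.003,0,0.2,0,0,0,-1],[0.003,0,0.2,0,0,0,-1]]'
python3 - <<'E'
from h import *
from plant import eyes
o=[]
for n,(x,y,w,h) in (("top",(290,85,100,110)),("side",(310,130,100,110))):
    im=eyes.read_camera(n);p=eyes.camera_params(n);np.savez(f"{n}1.npz",im=im,**p)
    o.append(cv2.resize(im[y:y+h,x:x+w],None,fx=4,fy=4,interpolation=cv2.INTER_CUBIC))
cv2.imwrite("pics/pre.png",np.hstack(o)[:,:,::-1])
E
python3 g.py .6158 -.1677 .2418 .0 45
```

```text
time: 5.82
eef_pos: [0.6153, -0.1678, 0.2421]
tcp_rot: [0.001, 0.924, 0.0, 0.383]
contact_force: [0.4, -0.3, -0.9]
opening: 0.326
finger_force: 79.0
5.925 [ 0.6155 -0.1682  0.2438] [-0.57 -0.07  2.11  0.81  0.55 -2.72]
[0.0031, 0.0013, 0.004, -0.0005, 0.0011, -0.0003]
```

View pics/pre.png

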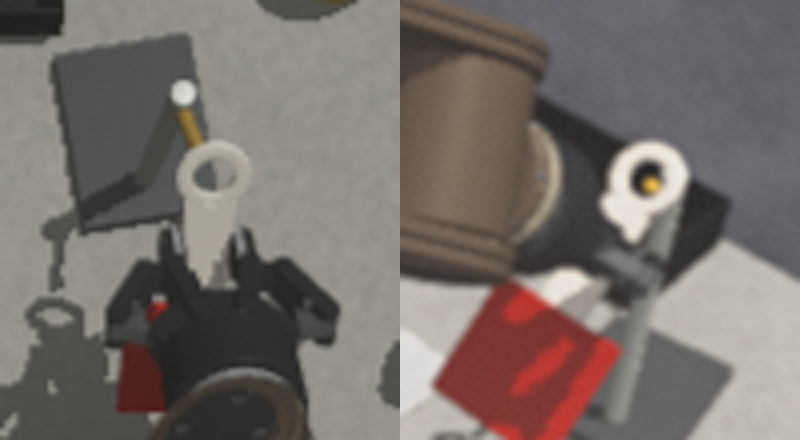

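The eye's hole shows at top (343.3,128.8) and side (372.3,175.3), and the peg tip is visible through it in the side view. Next I triangulate the eye and compare it with the peg axis.

```bash
python3 - <<'E'
from h import *
t=load("top");s=load("side")
E=tri([t,s],[(343.3,128.75),(372.25,175.25)]);print("eye",E, [proj(p,E) for p in(t,s)])
P=np.array([.7085,-.1593,.215])
for sy in(.12,.15):
    a=np.array([-np.cos(sy),-np.sin(sy),1])/2**.5
    v=E-P;print("along",v@a,"off",v-(v@a)*a)
st=np.array([.6155,-.168,.243]);print("eye by tcp",st+.047*np.array([.707,0,.707]))
E
```

```text
eye [ 0.65061597 -0.17169798  0.27511212] [array([343.86266681, 128.2714794 ]), array([371.51921121, 175.32717389])]
along 0.08419101844012523 off [ 0.00121989 -0.00527127  0.00058008]
along 0.0842863585057427 off [ 0.00104619 -0.00349155  0.00051267]
eye by tcp [ 0.648729 -0.168     0.276229]
```

```bash
python3 -m handwheel '[[0,0.008,0.02,0,0,0,-1],[0,0.012,0.045,0,0,0,-1],[0,0.016,0.075,0,0,0,-1],[0,0.019,0.1,0,0,0,-1],[0,0.02,0.125,0,0,0,-1],[0,0.02,0.125,0,0,0,-1]]'
python3 - <<'E'
from h import *
from plant import eyes
o=[]
for n,(x,y,w,h) in (("top",(290,85,100,110)),("side",(310,130,100,110))):
    im=eyes.read_camera(n)
    o.append(cv2.resize(im[y:y+h,x:x+w],None,fx=4,fy=4,interpolation=cv2.INTER_CUBIC))
cv2.imwrite("pics/in.png",np.hstack(o)[:,:,::-1])
E
python3 g.py .6158 -.1677 .2418 .0 72
```

```text
time: 6.68
eef_pos: [0.6513, -0.1597, 0.2063]
tcp_rot: [0.001, 0.924, 0.0, 0.383]
contact_force: [-0.2, -0.3, -1.3]
opening: 0.325
finger_force: 79.1
6.775 [ 0.6512 -0.16    0.2074] [-0.51  0.05  2.06  0.88  0.47 -2.77]
[0.0016, -0.0193, -0.1234, -0.0004, -0.1493, -0.0004]
```

View pics/in.png

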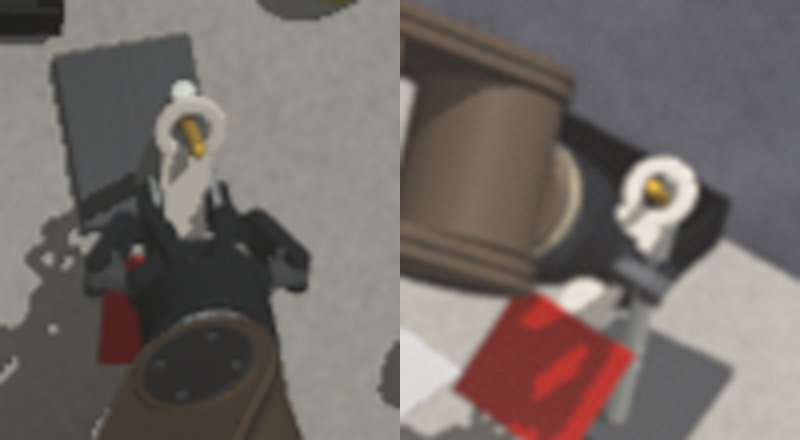

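The peg now shows through the eye in both views, at top crop (192,130) and side crop (655,190). I tilt the sample more upright about the eye.

```bash
python3 -m handwheel '[[-0.003,0.003,0.02,0.011,-0.055,0.011,-1],[-0.007,0.005,0.04,0.0225,-0.111,0.0225,-1],[-0.007,0.005,0.04,0.0225,-0.111,0.0225,-1],[-0.007,0.005,0.04,0.0225,-0.111,0.0225,-1]]'
python3 g.py .6645 -.158 .198 -0.1 65
```

```text
time: 7.28
eef_pos: [0.6588, -0.1397, 0.2478]
tcp_rot: [0.085, 0.882, -0.035, 0.462]
contact_force: [-18.9, -56.7, -51.7]
opening: 0.299
finger_force: 101.8
7.275 [ 0.6588 -0.1397  0.2478] [-0.43 -0.03  2.12  1.14  0.24 -2.83]
[0.0889, -0.0445, 0.089, -0.0203, -0.054, -0.0182]
```

```bash
python3 g.py .6513 -.1597 .2063 0 45; python3 - <<'E'
from h import *
from plant import eyes
o=[]
for n,(x,y,w,h) in (("top",(290,85,100,110)),("side",(310,130,100,110))):
    im=eyes.read_camera(n)
    o.append(cv2.resize(im[y:y+h,x:x+w],None,fx=4,fy=4,interpolation=cv2.INTER_CUBIC))
cv2.imwrite("pics/in2.png",np.hstack(o)[:,:,::-1])
E
```

```text
7.275 [ 0.6588 -0.1397  0.2478] [-0.43 -0.03  2.12  1.14  0.24 -2.83]
[0.0897, -0.0543, 0.0511, -0.0413, 0.0572, -0.0419]
```

View pics/in2.png

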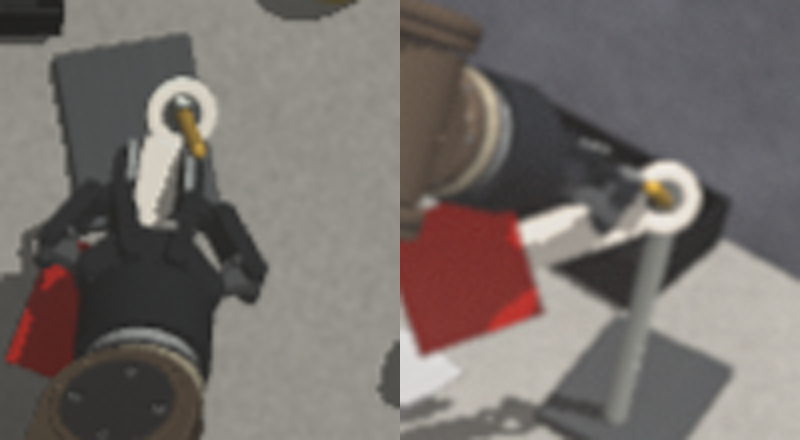

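The peg is still through the eye (top crop (185,118), side crop (660,190)). The arm ran into joint limits and the sample slipped round in the grip. I go back to the previous pose with a gentle grip.

```bash
python3 -m handwheel '[[0.022,-0.014,0.013,-0.01,0.014,-0.01,-1],[0.045,-0.027,0.026,-0.02,0.028,-0.02,-1],[0.067,-0.04,0.038,-0.03,0.042,-0.03,-1],[0.09,-0.054,0.051,-0.041,0.057,-0.042,-1],[0.09,-0.054,0.051,-0.041,0.057,-0.042,-1],[0.09,-0.054,0.051,-0.041,0.057,-0.042,-1]]' 25
python3 g.py .6513 -.1597 .2063 0 45;  python3 - <<'E'
from h import *
from plant import eyes
o=[]
for n,(x,y,w,h) in (("top",(290,85,100,110)),("side",(310,130,100,110))):
    im=eyes.read_camera(n)
    o.append(cv2.resize(im[y:y+h,x:x+w],None,fx=4,fy=4,interpolation=cv2.INTER_CUBIC))
cv2.imwrite("pics/in3.png",np.hstack(o)[:,:,::-1])
E
```

```text
time: 8.12
eef_pos: [0.6694, -0.1482, 0.2384]
tcp_rot: [-0.016, 0.915, 0.002, 0.403]
contact_force: [0.1, -0.5, 0.4]
opening: 0.002
finger_force: 0.0
8.125 [ 0.6694 -0.1482  0.2384] [-0.49  0.04  2.02  0.9   0.48 -2.78]
[0.0905, -0.0266, 0.0202, 0.0047, 0.0144, 0.0088]
```

View pics/in3.png

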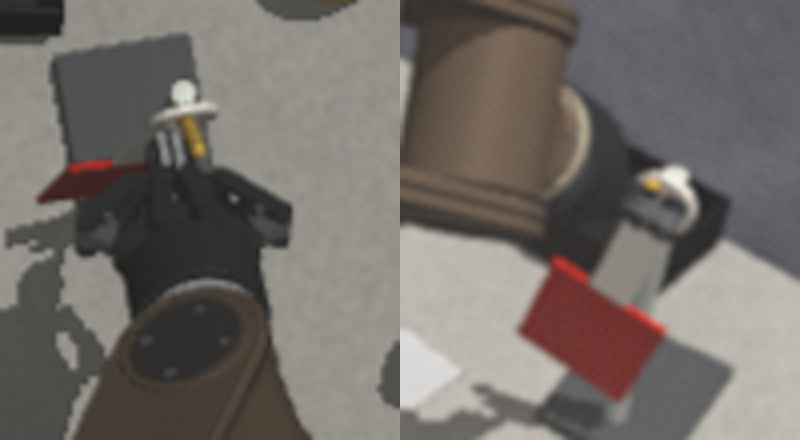

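The grip lost the tongue: fingers shut, reading 0 N. The sample hangs on the peg, with the ring at side crop (680,195), leaning towards +y. I retract straight back along the tool axis.

```bash
python3 -m handwheel '[[0,0,-0.05,0,0,0,-1],[0,0,-0.15,0,0,0,-1],[0,0,-0.3,0,0,0,-1],[0,0,-0.4,0,0,0,-1],[0,0,-0.4,0,0,0,-1],[0,0,-0.4,0,0,0,-1]]'
python3 - <<'E'
from h import *
from plant import eyes
o=[]
for n,(x,y,w,h) in (("top",(290,85,100,110)),("side",(310,150,100,110))):
    im=eyes.read_camera(n)
    o.append(cv2.resize(im[y:y+h,x:x+w],None,fx=4,fy=4,interpolation=cv2.INTER_CUBIC))
cv2.imwrite("pics/out.png",np.hstack(o)[:,:,::-1])
E
python3 g.py .46 .15 .3 -.6 0
```

```text
time: 8.98
eef_pos: [0.5514, -0.1504, 0.3452]
tcp_rot: [-0.016, 0.915, 0.002, 0.403]
contact_force: [-0.2, 0.2, -0.0]
opening: 0.002
finger_force: 0.0
9.075 [ 0.5515 -0.1502  0.3439] [-0.63 -0.35  2.16  0.71  0.76 -2.62]
[0.2153, 0.7582, -0.0802, 0.0809, 0.2549, 0.1903]
```

View pics/out.png

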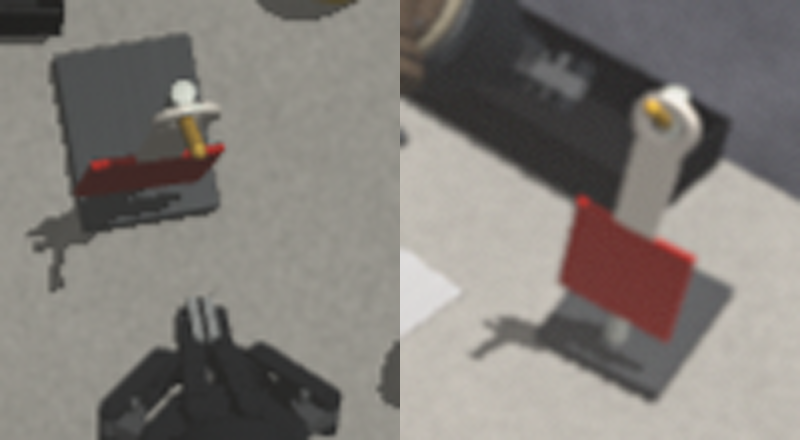

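The sample hangs freely by its eye. The ring is around the peg at top crop (188,112), the blade is below it, and the gripper is clear. Next is the timer, which I measure with the wrist camera from above, numbers only.

```bash
python3 -m handwheel '[[0.04,0.12,-0.02,0.01,0.04,0.03,0.3],[0.08,0.25,-0.03,0.02,0.08,0.06,0.3],[0.12,0.38,-0.04,0.04,0.12,0.1,0.3],[0.16,0.5,-0.06,0.05,0.17,0.13,0.3],[0.19,0.63,-0.07,0.065,0.21,0.16,0.3],[0.215,0.758,-0.08,0.081,0.255,0.19,0.3],[0.215,0.758,-0.08,0.081,0.255,0.19,0.3],[0.215,0.758,-0.08,0.081,0.255,0.19,0.3],[0.215,0.758,-0.08,0.081,0.255,0.19,0.3],[0.215,0.758,-0.08,0.081,0.255,0.19,0.3]]'
cat > tm.py <<'E'
from h import *
from plant import eyes,monitor
import sys
def find(n,guess=np.array([.4466,.1684])):
    p=eyes.camera_params(n);im=eyes.read_camera(n);cv2.imwrite(f"pics/t_{n}.png",im[:,:,::-1])
    # rectify the plane z to 0.5 mm/px around guess
    def rect(z):
        N=320;g=(np.arange(N)-N/2)*.0005
        X=np.stack(np.meshgrid(guess[0]+g,guess[1]+g,indexing='ij')+[np.full((N,N),z)],-1)
        c=(X@p["R"].T+p["t"])@p["K"].T
        return cv2.remap(im,(c[...,0]/c[...,2]).astype(np.float32),(c[...,1]/c[...,2]).astype(np.float32),cv2.INTER_LINEAR)
    w=lambda rc:guess+(np.asarray(rc)-160)*.0005
    h=cv2.cvtColor(rect(.04),cv2.COLOR_RGB2HSV);yy,xx=np.mgrid[:320,:320]
    wh=((h[...,1]<60)&(h[...,2]>130)&(np.hypot(yy-160,xx-160)<150)).astype(np.uint8)
    wh=cv2.morphologyEx(wh,cv2.MORPH_OPEN,np.ones((5,5)))
    k,l,s,ce=cv2.connectedComponentsWithStats(wh);big=[i for i in range(1,k) if s[i,4]>1000]
    m=np.isin(l,big)
    out=[]
    C,r=cv2.minEnclosingCircle(np.argwhere(m).astype(np.float32));C=w(C)
    g=np.argwhere((h[...,0]>45)&(h[...,0]<80)&(h[...,1]>120));G=w(g.mean(0))-C if len(g) else np.array([np.nan]*2)
    R=red(rect(.051));rr=np.argwhere(R);
    P=w(rr.mean(0))-C if len(rr) else np.array([np.nan]*2)
    a=np.arctan2(G[1],G[0]);b=np.arctan2(P[1],P[0])
    print(n,"centre",C,"r",r*.0005,"green",a,len(g),"pointer",b,len(rr),"|P|",np.hypot(*P),"q-3.6=",(a-b+np.pi)%(2*np.pi)-np.pi)
if __name__=="__main__":
    for n in sys.argv[1:]: find(n)
E
python3 tm.py top wrist; python3 g.py .4466 .1684 .15 -.57 0
```

```text
time: 10.32
eef_pos: [0.4602, 0.1486, 0.3008]
tcp_rot: [0.296, 0.955, -0.001, 0.001]
contact_force: [0.2, -0.0, -0.4]
opening: 0.65
finger_force: 0.0
10.375 [0.4602 0.1486 0.3011] [ 0.1  -0.19  1.98 -0.    1.35 -0.87]
[0.0575, 0.0219, 0.3776, -0.0002, 0.0011, -0.0098]Traceback (most recent call last):
  File "tm.py", line 26, in <module>
    for n in sys.argv[1:]: find(n)
                           ~~~~^^^
  File "tm.py", line 13, in find
    h=cv2.cvtColor(rect(.04),cv2.COLOR_RGB2HSV);yy,xx=np.mgrid[:320,:320]
                   ~~~~^^^^^
  File "tm.py", line 9, in rect
    X=np.stack(np.meshgrid(guess[0]+g,guess[1]+g,indexing='ij')+[np.full((N,N),z)],-1)
               ~~~~~~~~~~~~~~~~~~~~~~~~~~~~~~~~~~~~~~~~~~~~~~~~^~~~~~~~~~~~~~~~~~~
TypeError: can only concatenate tuple (not "list") to tuple
```

```bash
sed -i "s/indexing='ij')+\[np.full((N,N),z)\],-1)/indexing='ij')+(np.full((N,N),z),),-1)/; s/p=eyes.camera_params(n);im=eyes.read_camera(n);/p=load('top') if n=='top0' else eyes.camera_params(n);im=p['im'] if n=='top0' else eyes.read_camera(n);/" tm.py
python3 tm.py top0 wrist
```

```text
top0 centre [0.44648324 0.17155369] r 0.053444465637207034 green 2.156303691487365 1317 pointer -0.6272259058336169 61 |P| 0.04248141479103056 q-3.6= 2.7835295973209817
wrist centre [0.45335 0.1704 ] r 0.07459101867675781 green 2.2806599818072604 2370 pointer -0.6957735866168617 213 |P| 0.038175147935118656 q-3.6= 2.976433568424122
```

```bash
sed -i 's/(h\[...,2\]>130)/(h[...,2]>V)/; s/guess=np.array(\[.4466,.1684\])/guess=np.array([.4465,.1710]),V=130/; s/<150)/<122)/; s/    for n in sys.argv\[1:\]: find(n)/    for n in sys.argv[2:]: find(n,V=int(sys.argv[1]))/' tm.py
for V in 150 170 190; do python3 tm.py $V top0 wrist; done
```

```text
top0 centre [0.44655641 0.17165136] r 0.05281596374511719 green 2.1577214731635874 1309 pointer -0.6307808076307345 60 |P| 0.042589131883722424 q-3.6= 2.7885022807943223
wrist centre [0.44685787 0.17146011] r 0.05294419097900391 green 2.177393218076774 2375 pointer -0.6200256126889446 226 |P| 0.044125380001441165 q-3.6= 2.797418830765718
top0 centre [0.44672832 0.17142812] r 0.051962230682373045 green 2.158171129070113 1309 pointer -0.6289165212043633 60 |P| 0.04231871032551209 q-3.6= 2.7870876502744766
wrist centre [0.4468589  0.17137925] r 0.05281647109985352 green 2.1762035763694447 2374 pointer -0.6178409824077167 233 |P| 0.0439823751016887 q-3.6= 2.794044558777161
top0 centre [0.44659552 0.17117509] r 0.050718544006347656 green 2.152409765940688 1309 pointer -0.6222288486168703 60 |P| 0.04227820144317677 q-3.6= 2.774638614557558
wrist centre [0.44682669 0.17154189] r 0.05263796997070313 green 2.178851309643161 2388 pointer -0.6218955963386447 231 |P| 0.04403985801501395 q-3.6= 2.8007469059818053
```

Both views agree: timer centre (.4468, .1714), pointer at -0.62 rad, and about 3.5 rad of turn needed.

```bash
python3 g.py .4468 .1714 .076 -.62 0
```

```text
10.575 [0.4603 0.1489 0.3014] [ 0.1  -0.19  1.97 -0.    1.35 -0.87]
[0.0615, 0.0275, 0.5634, -0.0001, 0.0011, 0.0062]
```

```bash
python3 -m handwheel '[[0.06,0.027,0.12,0,0,0.006,0.3],[0.06,0.027,0.25,0,0,0.006,0.3],[0.06,0.027,0.38,0,0,0.006,0.3],[0.06,0.027,0.48,0,0,0.006,0.3],[0.06,0.027,0.56,0,0,0.006,0.3],[0.06,0.027,0.56,0,0,0.006,0.3],[0.06,0.027,0.56,0,0,0.006,-1],[0.06,0.027,0.56,0,0,0.006,-1],[0.06,0.027,0.56,0,0,0.006,-1],[0.06,0.027,0.56,0,0,0.006,-1]]' 50
```

```text
time: 11.82
eef_pos: [0.4484, 0.1716, 0.079]
tcp_rot: [0.304, 0.953, -0.0, 0.003]
contact_force: [-0.2, -1.1, 5.4]
opening: 0.131
finger_force: 49.3
```

```bash
python3 -m handwheel '[[0,0,0,0,0,0.05,-1],[0,0,0,0,0,0.1,-1],[0,0,0,0,0,0.15,-1],[0,0,0,0,0,0.2,-1],[0,0,0,0,0,0.25,-1],[0,0,0,0,0,0.3,-1],[0,0,0,0,0,0.35,-1],[0,0,0,0,0,0.4,-1],[0,0,0,0,0,0.45,-1],[0,0,0,0,0,0.5,-1],[0,0,0,0,0,0.55,-1],[0,0,0,0,0,0.55,-1]]' 50; python3 g.py .4468 .1714 .076 -.62 0
```

```text
time: 13.32
eef_pos: [0.4477, 0.1715, 0.079]
tcp_rot: [0.922, 0.387, 0.001, 0.002]
contact_force: [-2.8, -0.8, 8.2]
opening: 0.132
finger_force: 49.7
13.325 [0.4477 0.1715 0.079 ] [ 0.16  0.08  2.17 -0.    0.9   0.93]
[-0.0018, -0.0015, 0.0075, 0.0008, 0.001, -0.5498]
```

```bash
python3 -m handwheel '[[0,0,0,0,0,0.05,-1],[0,0,0,0,0,0.1,-1],[0,0,0,0,0,0.15,-1],[0,0,0,0,0,0.2,-1],[0,0,0,0,0,0.25,-1],[0,0,0,0,0,0.3,-1],[0,0,0,0,0,0.35,-1],[0,0,0,0,0,0.4,-1],[0,0,0,0,0,0.45,-1],[0,0,0,0,0,0.5,-1],[0,0,0,0,0,0.54,-1],[0,0,0,0,0,0.565,-1]]' 50; python3 -m handwheel '[[0,0,0,0,0,0,-1],[0,0,0,0,0,0,0.3],[0,0,0,0,0,0,0.3],[0,0,0,0,0,0,0.3],[0,0,-0.1,0,0,0,0.3],[0,0,-0.3,0,0,0,0.3],[0,0,-0.5,0,0,0,0.3],[0,0,-0.5,0,0,0,0.3],[0,0,-0.5,0,0,0,0.3]]'; python3 tm.py 150 wrist;  python3 g.py .4468 .1714 .076 -.62 0
```

```text
time: 14.82
eef_pos: [0.4478, 0.1721, 0.079]
tcp_rot: [0.882, -0.472, 0.001, -0.0]
contact_force: [-1.3, 1.2, 8.3]
opening: 0.134
finger_force: 49.6
time: 15.95
eef_pos: [0.4483, 0.1721, 0.2809]
tcp_rot: [0.882, -0.471, 0.004, -0.002]
contact_force: [0.1, 0.4, -0.2]
opening: 0.649
finger_force: 0.0
wrist centre [0.4465647  0.17159173] r 0.05305393218994141 green 2.1830497647442284 1465 pointer 2.158422415982993 166 |P| 0.04580921952269532 q-3.6= 0.024627348761235623
16.0 [0.4471 0.1719 0.2781] [ 0.16 -0.18  2.01 -0.    1.31  2.71]
[-0.0014, 0.0026, 0.5052, -0.002, 0.0008, 0.8854]
```

The pointer stands within 0.03 rad of the green sector's middle. Finally I check by numbers that the sample hangs plumb and still.

```bash
cat > chk.py <<'E'
from h import *
from plant import eyes,monitor
ps=[];cs=[]
for n,g in(("top",(337,128)),("side",(365,215))):
    p=eyes.camera_params(n);im=eyes.read_camera(n);k,l,s,c=cv2.connectedComponentsWithStats(red(im))
    i=min((i for i in range(1,k) if s[i,4]>60),key=lambda i:np.hypot(*(c[i]-g)));ps.append(p);cs.append(c[i])
    q=np.argwhere(l==i)[:,::-1].astype(np.float32);print(n,c[i],s[i],cv2.boxPoints(cv2.minAreaRect(q)).round(1).tolist())
X=tri(ps,cs);print(monitor.get_state()["time"],X,[np.hypot(*(proj(p,X)-c)) for p,c in zip(ps,cs)])
print("expected",[proj(p,[.69,-.162,.085]) for p in ps])
E
python3 chk.py; python3 -m handwheel '[[0,0,-0.1,0,0,0,0.3],[0,0,-0.1,0,0,0,0.3],[0,0,-0.1,0,0,0,0.3],[0,0,-0.1,0,0,0,0.3]]'; python3 chk.py
```

```text
top [125.6031746  158.26984127] [116 143  14  28  63] [[116.0, 170.0], [124.0, 143.0], [133.0, 145.6999969482422], [125.0, 172.6999969482422]]
side [113.1390593   20.25766871] [102   7  23  28 489] [[101.69999694824219, 7.400000095367432], [122.9000015258789, 6.5], [124.0, 34.0], [102.9000015258789, 34.900001525878906]]
16.1 [0.44450754 0.27742194 0.57008046] [np.float64(61.87486927537908), np.float64(51.10101016777742)]
expected [array([330.20103204, 129.90538714]), array([364.27635578, 220.90440363])]
time: 16.6
eef_pos: [0.4458, 0.1718, 0.3148]
tcp_rot: [0.882, -0.471, -0.0, 0.002]
contact_force: [0.1, -0.2, 0.4]
opening: 0.649
finger_force: 0.0
top [125.59375 158.34375] [116 143  14  28  64] [[116.0, 170.0], [124.0, 143.0], [133.0, 145.6999969482422], [125.0, 172.6999969482422]]
side [217.75 143.25] [211 137  15  12 100] [[209.0, 142.8000030517578], [224.89999389648438, 136.6999969482422], [227.5, 143.5], [211.60000610351562, 149.60000610351562]]
16.7 [0.62234801 0.39055879 0.09591099] [np.float64(0.8728404233680346), np.float64(0.7095134764950606)]
expected [array([330.20103204, 129.90538714]), array([364.27635578, 220.90440363])]
```

```bash
sed -i 's/h\[...,2\]>90/h[...,2]>45/' h.py; sed -i 's/s\[i,4\]>60/s[i,4]>40/' chk.py; python3 chk.py; python3 - <<'E'
from h import *
from plant import eyes
for n,(x,y,w,h) in(("top",(305,95,50,55)),("side",(335,150,70,110))):
    m=eyes.read_camera(n)[y:y+h,x:x+w];q=cv2.cvtColor(m,cv2.COLOR_RGB2HSV);r=red(m)
    mx=m.max(2).astype(int);mn=m.min(2);wh=(mn>125)&(mx-mn<30);br=(q[...,0]>10)&(q[...,0]<28)&(q[...,1]>140)&(mx>80)
    ch=np.where(r>0,'R',np.where(br,'B',np.where(wh,'w',np.where(mx<75,'.',' '))))
    print(n,x,y);print("\n".join("".join(a) for a in ch[::2]))
E
```

```text
top [124.83098592 159.16901408] [112 143  18  29  71] [[112.0, 171.0], [124.0, 143.0], [134.3000030517578, 147.39999389648438], [122.30000305175781, 175.39999389648438]]
side [217.81818182 143.22222222] [211 137  15  12  99] [[209.0, 142.8000030517578], [224.89999389648438, 136.6999969482422], [227.5, 143.5], [211.60000610351562, 149.60000610351562]]
16.8 [0.62137067 0.39155138 0.0960035 ] [np.float64(1.475339733901682), np.float64(1.1988444567288616)]
expected [array([330.20103204, 129.90538714]), array([364.27635578, 220.90440363])]
top 305 95
w     www    w                    wwwwwwwwwwwwwwww
ww                                www wwwwwwwwwwww
 ..                               wwwwww wwwwwwwww
 .                                 wwww   wwww  ww
.                                  wwwwww wwww  ww
.                            wwww   wwwwwwwww    w
.                           wwwwww  www   wwwwwwww
..                        . wwwwww  wwww  wwwwwwww
..                        .. wwwwwwwwwwwwwwwwwwwww
..                        wwwww          wwwww   w
...                            BB     
[... 4097 characters left out ...]
wwwwwwww   ....   . ...              wwwwwwwwwwwwwwwwwwwwwwww
wwwwwwwwwwwwwwwwwwww    ...                  wwwwwwwwwwwwwwwwwwwwwwwww
wwwwwwwwwwwwwwwwwwwwwwwww   ...             wwwwwwwwwwwwwwwwwwwwwwwwww
wwwwwwwwwwwwwwwwwwwwwwwwwwwww   ...       wwwwwwwwwwwwwwwwwwwwwwwwwwww
wwwwwwwwwwwwwwwwwwwwwwwwwwwwwwww    ...  wwwwwwwwwwwwwwwwwwwwwwwwwwwww
wwwwwwwwwwwwwwwwwwwwwwwwwwwwwwwwwwww   wwwwwwwwwwwwwwwwwwwwwwwwwwwwwww
wwwwwwwwwwwwwwwwwwwwwwwwwwwwwwwwwwwwwwwwwwwwwwwwwwwwwwwwwwwwwwwwwwwwww
wwwwwwwwwwwwwwwwwwwwwwwwwwwwwwwwwwwwwwwwwwwwwwwwwwwwwwwwwwwwwwwwwwwwww
wwwwwwwwwwwwwwwwwwwwwwwwwwwwwwwwwwwwwwwwwwwwwwwwwwwwwwwwwwwwwwwwwwwwww
wwwwwwwwwwwwwwwwwwwwwwwwwwwwwwwwwwwwwwwwwwwwwwwwwwwwwwwwwwwwwwwwwwwwww
```

```bash
sed -i 's/^def red.*/def red(im):/; s/^    h=cv2.cvtColor(im,cv2.COLOR_RGB2HSV); return.*/    f=cv2.GaussianBlur(im,(3,3),0).astype(float); return ((f[...,0]>1.7*f[...,1])\&(f[...,0]>1.7*f[...,2])\&(f[...,0]>25)).astype(np.uint8)/' h.py
cat >> chk.py <<'E'
E=np.array([.69,-.162,.218]);v=E-X;print("tilt",np.arccos(v[2]/np.linalg.norm(v)),np.linalg.norm(v))
E
python3 chk.py;  python3 -m handwheel '[[0,0,0,0,0,0,0.3],[0,0,0,0,0,0,0.3],[0,0,0,0,0,0,0.3]]' >/dev/null; python3 chk.py
```

```text
top [125.70491803 159.92622951] [112 143  20  29 122] [[112.0, 171.0], [124.0, 143.0], [135.89999389648438, 148.10000610351562], [123.9000015258789, 176.10000610351562]]
side [366.14285714 216.99357945] [351 199  32  35 623] [[344.1000061035156, 216.6999969482422], [354.5, 198.10000610351562], [386.1000061035156, 215.8000030517578], [375.70001220703125, 234.3000030517578]]
17.0 [0.63114074 0.08182012 0.19355497] [np.float64(112.6498947874227), np.float64(98.31003661215293)]
expected [array([330.20103204, 129.90538714]), array([364.27635578, 220.90440363])]
tilt 1.4736442478274845 0.2520123414389819
top [125.73553719 159.84297521] [112 143  20  29 121] [[112.0, 171.0], [124.0, 143.0], [135.89999389648438, 148.10000610351562], [123.9000015258789, 176.10000610351562]]
side [366.13687601 216.98711755] [351 199  32  35 621] [[344.1000061035156, 216.6999969482422], [354.5, 198.10000610351562], [386.1000061035156, 215.8000030517578], [375.70001220703125, 234.3000030517578]]
17.475 [0.63144268 0.08195019 0.19315524] [np.float64(112.58069949044813), np.float64(98.24277284320176)]
expected [array([330.20103204, 129.90538714]), array([364.27635578, 220.90440363])]
tilt 1.4720876293065377 0.25210695518071746
```

```bash
python3 - <<'E'
from h import *
t=load("top");s=load("side")
def T(a,b):
    X=tri([t,s],[a,b]);print(X,[np.round(proj(p,X)-u,1) for p,u in((t,a),(s,b))]);return X
L=T((315.5,125),(355,200));R=T((345,121.5),(379,213.5));E=T((337,113),(376.3,179.5))
M=(L+R)/2;v=E-M;print("width",np.linalg.norm(L-R),(L-R),"len(91)",np.linalg.norm(v),"tilt",np.arccos(v[2]/np.linalg.norm(v)))
P=np.array([.7085,-.1593,.215]);sy=.15
a=np.array([-np.cos(sy),-np.sin(sy),1])/2**.5;xx=np.array([np.cos(sy),np.sin(sy),1])/2**.5
print("peg z",(E-P)@a,"x",(E-P)@xx,"y",(E-P)@np.cross(a,xx))
E
```

```text
[ 0.69334449 -0.11861101  0.13224575] [array([ 0.1, -0.1]), array([-0.1,  0. ])]
[ 0.70025454 -0.194721    0.13036024] [array([-0.5,  0.4]), array([ 0.7, -0.1])]
[ 0.69871465 -0.16272757  0.22859385] [array([-0.,  0.]), array([ 0.1, -0. ])]
width 0.07644628308337659 [-0.00691005  0.07610999  0.00188551] len(91) 0.09749830885432997 tilt 0.06524648866522544
peg z 0.01681607778638001 x 0.0024085274681537924 y -0.0019267757782835471
```

The sample is plumb (tilt about 0.07 rad), still, and on the peg. The key is released in the green sector and the robot is clear, so I hand in.

```bash
python3 -c "
from plant import ctrl;print(ctrl.sign_off())"
```

```text
the job is handed in; nothing more can be done
None
```

I handed the job in: the red sample hangs still on the empty stand's peg, about 0.07 rad from vertical, and the released timer key stands at about 3.6 rad, in the green sector. While I was tilting the sample, the arm hit joint limits and it slipped out of the grip onto the peg. The verdict was not shown to me, and the bystanders were not re-measured at the end.

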